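Lay the tablet carton down to read it under the magnifier

TASK

The dose panel of the standing orange-banded tablet carton is to be read under the glass magnifier. Using only the fingertips, without picking anything up, gently push the carton near its top so that it falls on its back, panel up, and lies wholly inside the blue outline on the mat; only then push the magnifier round on its arm until the lens is over the middle of the carton. Leave the carton lying in the outline, do not press the pill dispenser's button, and leave everything else where it is.

Things in the scene. Friction and masses are not known exactly. Their poses are not given: they have to be found in the camera images.
- carton: white tablet carton with orange bands, 30 thick (its x) x 70 wide (its y) x 120 tall (its z) mm, about 90 g, loose, standing on end on the mat astride the near line of the outline. Origin: centre of the underside. Its front (dose panel, six orange dots) faces its own -x, its back +x; pushed high on the front it tips over its far bottom edge and lands on its back, reaching 120 mm beyond that edge; pushed low it slides.
- carton_mid (a point): centre of the orange carton's volume (60 mm above its underside when it stands), axes as the carton's. When it lies panel up, its x axis points down and its z axis along the mat. Standing, it balances on the far bottom edge at about 14 degrees of lean and falls by itself beyond.
- back_low_left (a point): corner of the orange carton's back panel, bottom end (as it stands), left edge seen from the front
- back_low_right (a point): corner of the orange carton's back panel, bottom end (as it stands), right edge seen from the front
- back_high_left (a point): corner of the orange carton's back panel, top end (as it stands), left edge seen from the front
- back_high_right (a point): corner of the orange carton's back panel, top end (as it stands), right edge seen from the front
- zone (a point): centre of the blue outline on top of the fixed ivory mat, 4 mm above the ledge. The outline measures 160 (its x, away from the robot) x 110 mm (its y) over its outer edges; the mat is 210 x 160 mm. The carton stands so that a straight topple along the outline's x lands it about centred.
- magnifier (a joint): swing arm of the magnifier on a vertical pivot, rad: 0 = arm points along the outline's -x with the lens over the outline's centre; positive = lens swung to the outline's +y (left) side, where it starts; range -0.7 to 1.7. Light friction (about 0.5 N at the lens), stays where it is left.
- lens (a point): centre of the round lens, 125 mm from the pivot, 85 mm above the ledge. Its black ring is 88 mm across outside, 12 mm tall (from 79 to 91 mm above the ledge). Under it there is room for the lying carton (top at 34 mm).
- magnifier_pivot (a point): the magnifier's pivot axis at arm height, 125 mm from the outline's centre along its +x, axes as the outline's; the column and its black hub (24 mm across) rise to 94 mm above the ledge
- green_carton: like the orange carton but with green bands, loose, standing on the ledge right of the mat, not to be disturbed. Origin: centre of the underside.
- ring_cone: white ceramic ring cone, 60 mm across the foot, 78 mm tall, loose, right of the mat, not to be disturbed. Origin: centre of the underside.
- hair_clip: stainless hair clip lying along its x, 70 x 12 x 12 mm, loose, left of the mat, not to be disturbed. Origin: centre of the underside.
- comb: red acrylic comb lying along its x, 150 x 38 x 5 mm, loose, left of the mat, not to be disturbed. Origin: underside, in the middle of its length.
- dispenser_button (a joint): red press button on top of the fixed black pill dispenser (120 x 130 x 106 mm, on the right), m, 0 = up, 0.005 = pressed; leave it alone
There are look-alikes about, which are no part of the job. What is shaped like the carton but purple or yellow is not meant.

How it is judged:
On the way, in this order (a step that is already met when the one before it is completed fails the run):
1. the carton lies still on its back, panel up, inside the outline (x of back_low_left in the frame of zone between -0.083 and 0.083 m and y of back_low_left in the frame of zone between -0.058 and 0.058 m and x of back_low_right in the frame of zone between -0.083 and 0.083 m and y of back_low_right in the frame of zone between -0.058 and 0.058 m and x of back_high_left in the frame of zone between -0.083 and 0.083 m and y of back_high_left in the frame of zone between -0.058 and 0.058 m and x of back_high_right in the frame of zone between -0.083 and 0.083 m and y of back_high_right in the frame of zone between -0.058 and 0.058 m and angle between carton_mid's own x axis and vertical above 3.05 rad and height (world z) of carton_mid below 0.024 m and linear speed of carton below 0.01 m/s and angular speed of carton below 0.1 rad/s), for 0.2 s.
2. the lens is over the middle of the lying carton (x of back_low_left in the frame of zone between -0.083 and 0.083 m and y of back_low_left in the frame of zone between -0.058 and 0.058 m and x of back_low_right in the frame of zone between -0.083 and 0.083 m and y of back_low_right in the frame of zone between -0.058 and 0.058 m and x of back_high_left in the frame of zone between -0.083 and 0.083 m and y of back_high_left in the frame of zone between -0.058 and 0.058 m and x of back_high_right in the frame of zone between -0.083 and 0.083 m and y of back_high_right in the frame of zone between -0.058 and 0.058 m and angle between carton_mid's own x axis and vertical above 3.05 rad and height (world z) of carton_mid below 0.024 m and horizontal distance between lens and carton_mid below 0.03 m), for 0.2 s.
At the end, for the whole second after the job is handed in: The carton lies flat on its back, panel up, at rest, all four corners inside the outline's outer edge (3 mm over is allowed); seen from above the lens centre is within 30 mm of the carton's centre, and the magnifier is still (all of step 2 and linear speed of carton below 0.01 m/s and angular speed of carton below 0.1 rad/s and velocity of joint magnifier between -0.05 and 0.05 rad/s); the robot touches nothing.
It fails at once if the orange carton is lifted (height (world z) of carton_mid above 0.08 m or (angle between carton's own z axis and vertical above 1.2 rad and height (world z) of carton_mid above 0.052 m)).
It fails at once if the orange carton is squeezed or pushed hard (over 12 N) (contact force between carton and the fingers above 12 N).
It fails at once if a bystander is moved by more than 15 mm or tipped over (distance of any of green_carton, ring_cone, hair_clip, comb from where it was at the start of the episode above 0.015 m or angle between any of green_carton, ring_cone, hair_clip, comb's own z axis and vertical above 0.5 rad).
It fails at once if the dispenser's button is pressed (value of joint dispenser_button above 0.002 m).
It also fails if it takes over 58 s, if anything falls off the work surface, if the arm or the gripper's body presses on something with over 40 N, if the wrist force passes 120 N, or if a joint passes its speed limit or range.

ROBOT

A 7-joint arm with a two-finger parallel gripper is mounted at the origin on the work surface. World frame = base frame: x ahead of the robot, y to its left, z up, the work surface at z = 0. Lengths are in m, angles in rad, forces in N, time in s.
With the tool pointing down it reaches from about 0.425 to 0.825 m from the base axis. Payload 3.6 kg.
Tool frame: the origin (TCP) lies where the fingers leave the gripper's body, on its centre line; the fingertips stand 73 mm ahead of it and the grasp point (between the pads) lies 54 mm ahead of it; x points along the fingers, y is the direction in which the jaws open and shut, and the axes are right-handed (so a half turn about x gives the same grasp; the last joint's range is limited). The gripper opens to 85 mm and grips with 20 to 120 N. Pads are 22 mm wide; open, the fingers measure 114 mm over their backs; the gripper's body (76 mm by 85 mm) begins 54 mm behind the grasp point. The pads swing forward as they close: fully open they stand 13 mm farther back than shut.
Start: joints at [1.3, 0.615, -0.013, 1.423, 0.008, 1.103, -0.04], TCP at [0.158, -0.631, 0.304] pointing down, gripper open.
Joint ranges: [-3.12, 3.12], [-0.3, 2.06], [-1.34, 1.32], [0.26, 2.42], [-1.36, 4.5], [0.01, 1.98], [-2.84, 2.84]. Speed limits (rad/s): [2.79, 2.79, 3.14, 3.14, 3.14, 3.14, 3.14].

INTERFACE

Orientations are given as a unit quaternion [x, y, z, w].
In Python, from station import arm, snapshot, camera_info, ticket gives the robot as it stands. Calls block until the motion is done:
- arm.movep(position, orientation): joint-space move of the TCP to a pose.
- arm.line_to(position, velocity=0.15, ori=None): straight line of the TCP; ori=None keeps the orientation; velocity is the mean speed in m/s.
- arm.move_j(angles): joint-space move.
- arm.move_gripper(opening, effort=None): opening from 0.0 (shut) to 1.0 (fully open); effort is the grip in N (None keeps the last); returns when the fingers have stopped.
- arm.pause(seconds).
- arm.ik(position, orientation): joint angles nearest the present ones, or None.
- snapshot(name): name is "scene" or "top" or "wrist"; returns the picture (384x512x3 uint8, blue, green, red); there is no depth.
- camera_info(name): a dict with "fx", "fy", "cx", "cy" (pixels), "dist_coeffs" ([k1, k2, p1, p2, k3] as OpenCV has them; the pictures are not rectified), "R" (3x3) and "t" (3): a world point X has camera coordinates R X + t; the wrist camera has in their place "T_tool_cam" (4x4, takes a point from camera to tool coordinates, whose origin is the TCP and whose axes are the tool frame's). Camera axes: x right, y down, z forward; pixel columns grow to the right and rows downward; lengths in m; the calibration is good to about 2 mm. A picture is of the moment at which its call begins: read the wrist's pose just before it. camera_info takes no time and is no camera call.
A pose or a line that the arm cannot do raises arm.MotionError and nothing moves.
- ticket.finish_job(): hands the job in, once; it reports no verdict.
Readings, each from a call of its own:
- arm.read_time(): time.
- arm.read_joint_positions(): joint angles.
- arm.read_dq(): joint speeds.
- arm.read_effort(): joint torques, N m.
- arm.read_tool_pos(): TCP position.
- arm.read_eef_rot(): TCP orientation.
- arm.read_ft_force(): force on the tool from outside, world axes, zero at the start.
- arm.read_wrist_torque(): the same for the moment, N m.
- arm.read_opening(): opening from 0.0 (shut) to 1.0 (fully open).
Only numpy, scipy, OpenCV 4.12 (cv2) and the standard library are available. Lean on these libraries where they do the work, as an engineer would, in place of code of your own. Each camera call takes 0.05 s, during which the arm holds its last target.

## Working session

There is one attempt and no reset: what is moved stays moved. The work goes in short steps, each a Python script; the robot and the scene stay as the last script left them, time stands still between calls to the robot, and variables do not carry over. Pictures are saved under pics/ and viewed, and the job is handed in when it is done.

```bash
mkdir -p pics; ls
python3 - <<'E'
from station import arm,snapshot,camera_info
import cv2
for n in("scene","top","wrist"):
    cv2.imwrite(f"pics/{n}0.png",snapshot(n)); print(n,camera_info(n))
print(arm.read_time(),arm.read_tool_pos(),arm.read_eef_rot(),arm.read_joint_positions())
E
```

```text
pics
scene {'fx': 350.06218186707355, 'fy': 350.06218186707355, 'cx': 258.4977745717005, 'cy': 192.43027669547155, 'dist_coeffs': array([0.01113209, 0.        , 0.        , 0.        , 0.        ]), 'R': array([[-0.75016744,  0.66110649,  0.01367549],
       [ 0.49502057,  0.57517882, -0.651248  ],
       [-0.43841013, -0.48177539, -0.75874174]]), 't': array([ 0.38862956, -0.19121008,  1.24971815])}
top {'fx': 441.5613827285514, 'fy': 441.5613827285514, 'cx': 259.5423040940159, 'cy': 189.54449110046468, 'dist_coeffs': array([0.03061819, 0.        , 0.        , 0.        , 0.        ]), 'R': array([[ 0.02773841, -0.99960494, -0.00453193],
       [-0.99445049, -0.02713454, -0.10164614],
       [ 0.10148301,  0.00732628, -0.9948103 ]]), 't': array([-0.01628577,  0.52924391,  1.56417376])}
wrist {'fx': 312.58290382140933, 'fy': 312.58290382140933, 'cx': 252.60583470890282, 'cy': 192.78192265237908, 'dist_coeffs': array([-0.00775311,  0.        ,  0.        ,  0.        ,  0.        ]), 'T_tool_cam': array([[ 3.71566155e-04, -2.66311854e-01,  9.63886849e-01,
        -6.92106139e-02],
       [ 9.99999927e-01,  1.67359557e-05, -3.80863319e-04,
         5.58556008e-04],
       [ 8.52968490e-05,  9.63886921e-01,  2.66311841e-01,
        -6.71283204e-02],
       [ 0.00000000e+00,  0.00000000e+00,  0.00000000e+00,
         1.00000000e+00]])}
0.15 [ 0.15745314 -0.63018796  0.30300053] [-0.70171972 -0.08705715  0.70190457 -0.08567644] [ 1.29949687  0.61569482 -0.01264336  1.42454581  0.00812154  1.10337239
 -0.04040137]
```

View pics/scene0.png

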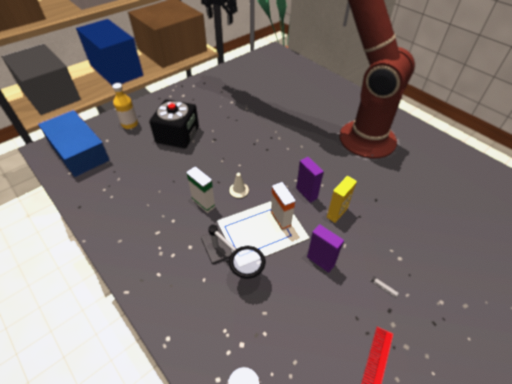

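View pics/top0.png

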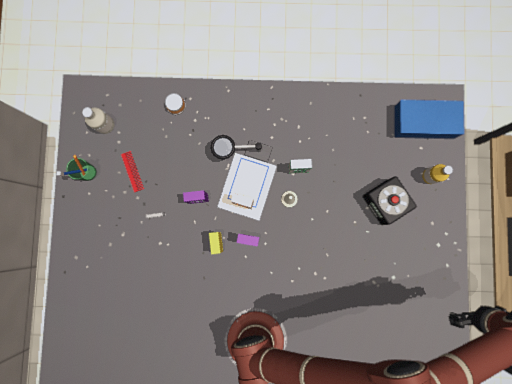

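View pics/wrist0.png

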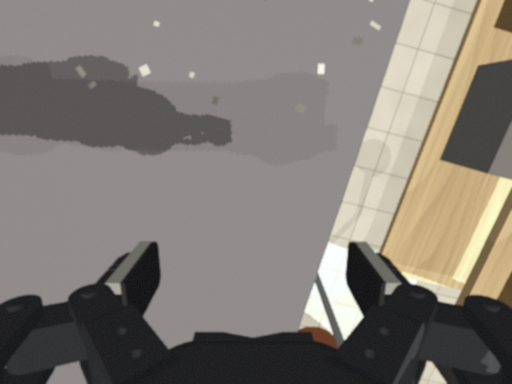

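Run:
```python
import cv2
a=cv2.imread("pics/top0.png")[120:260,170:330]; cv2.imwrite("pics/topc.png",cv2.resize(a,None,fx=5,fy=5,interpolation=2)[:700][:, :800][:600])
a=cv2.imread("pics/scene0.png")[150:300,180:370]; cv2.imwrite("pics/scenec.png",cv2.resize(a,None,fx=4,fy=4,interpolation=2))
```

```text
(no output)
```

View pics/topc.png

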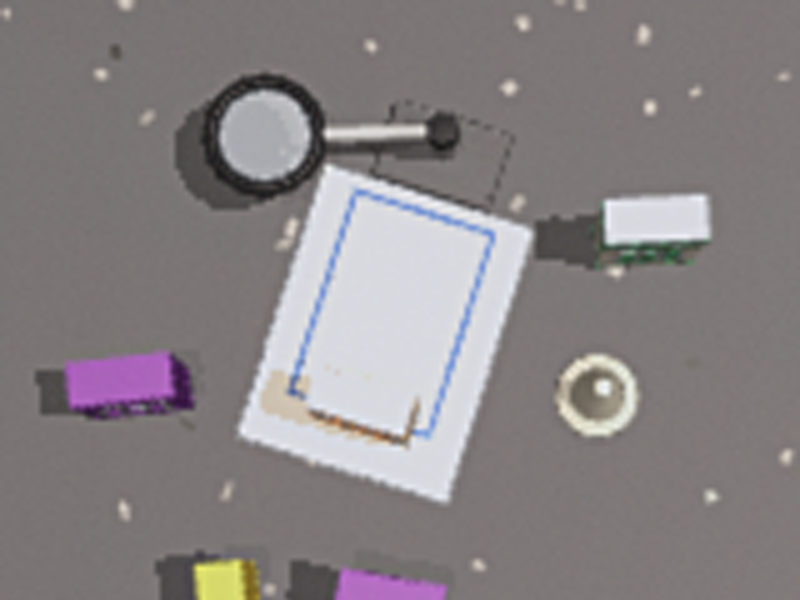

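View pics/scenec.png

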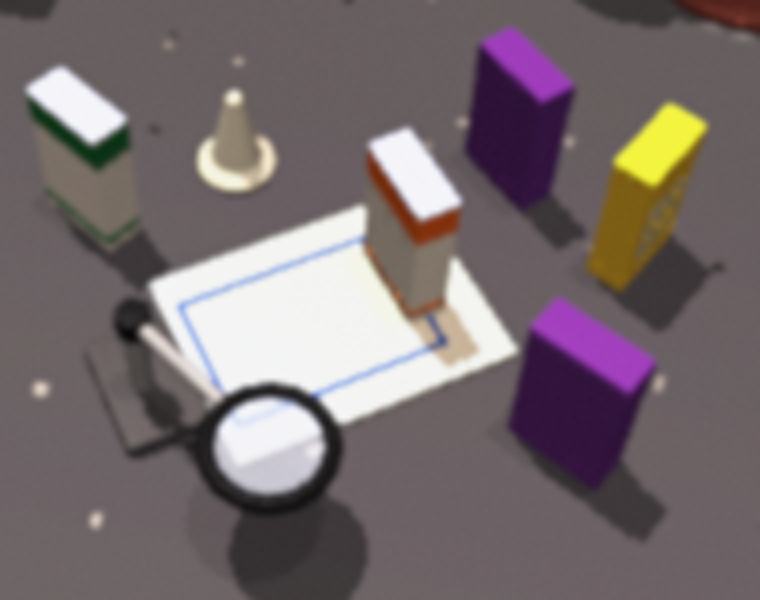

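```bash
cat > h.py <<'E'
import numpy as np, cv2
from station import arm,snapshot,camera_info
from scipy.spatial.transform import Rotation as Ro
def ext(name):
    c=camera_info(name); K=np.array([[c["fx"],0,c["cx"]],[0,c["fy"],c["cy"]],[0,0,1]])
    if "R" in c: R=np.array(c["R"]);t=np.array(c["t"])
    else:
        T=np.array(c["T_tool_cam"]); W=np.eye(4); W[:3,:3]=Ro.from_quat(arm.read_eef_rot()).as_matrix(); W[:3,3]=arm.read_tool_pos()
        M=np.linalg.inv(W@T); R=M[:3,:3];t=M[:3,3]
    return K,np.array(c["dist_coeffs"]),R,t
def rays(px,E):
    K,d,R,t=E
    u=cv2.undistortPoints(np.asarray(px,float).reshape(-1,1,2),K,d).reshape(-1,2)
    D=np.c_[u,np.ones(len(u))]@R
    return -R.T@t,D
def plane(px,E,z):
    o,D=rays(px,E); s=(z-o[2])/D[:,2]
    return o+s[:,None]*D
def proj(X,E):
    K,d,R,t=E
    return cv2.projectPoints(np.asarray(X,float).reshape(-1,1,3),cv2.Rodrigues(R)[0],t,K,d)[0].reshape(-1,2)
def blue(im):
    h=cv2.cvtColor(im,cv2.COLOR_BGR2HSV)
    return ((h[...,0]>100)&(h[...,0]<125)&(h[...,1]>70)&(h[...,2]>90))
E
python3 - <<'E'
from h import *
for n,bx in(("top",(215,145,290,225)),("scene",(215,190,310,262))):
    im=cv2.imread(f"pics/{n}0.png");E=ext(n);m=blue(im)
    q=np.zeros_like(m);q[bx[1]:bx[3],bx[0]:bx[2]]=1;m&=q
    ys,xs=np.nonzero(m);P=plane(np.c_[xs,ys],E,.004)[:,:2]
    r=cv2.minAreaRect(P.astype(np.float32)*1000);print(n,len(P),r)
E=ext("top")
# crop px/5+offset
def c(x,y):return (x/5+170-.4,y/5+120-.4)
print("mat",plane([c(328,165),c(533,230),c(448,500),c(240,436)],E,.004))
print("carton top near edge",plane([c(308,410),c(408,442)],E,.124))
print("hub",plane([c(443,131)],E,.094),"lens",plane([c(264,135)],E,.085))
print("green",plane([c(603,198),c(710,195),c(710,240),c(603,240)],E,.12))
print("cone",plane([c(597,395)],E,.0))
E
```

```text
top 119 ((558.6369018554688, 41.44877243041992), (109.11078643798828, 158.83453369140625), 73.58049774169922)
scene 9 ((580.9791259765625, 59.904083251953125), (60.907142639160156, 184.52789306640625), 40.695518493652344)
mat [[ 0.66624906  0.09196012  0.004     ]
 [ 0.62191583 -0.06029047  0.004     ]
 [ 0.42217521 -0.00335225  0.004     ]
 [ 0.46452754  0.14937001  0.004     ]]
carton top near edge [[0.47611673 0.09200682 0.124     ]
 [0.45636392 0.023918   0.124     ]]
hub [[0.67570438 0.00671171 0.094     ]] lens [[0.6712869  0.13220667 0.085     ]]
green [[ 0.62692819 -0.10412706  0.12      ]
 [ 0.63093773 -0.17702565  0.12      ]
 [ 0.59991914 -0.17752814  0.12      ]
 [ 0.59797049 -0.10473345  0.12      ]]
cone [[ 0.50191533 -0.11008519  0.        ]]
```

```bash
cat >> h.py <<'E'
YAW=np.radians(-16.3); ZC=np.array([.5586,.0414])
def q(yaw=YAW,tilt=0):
    c,s=np.cos(yaw),np.sin(yaw); X=np.array([0,0,-1.]);Z=np.array([c,s,0]);Y=np.cross(Z,X)
    M=np.c_[X,Y,Z]; M=Ro.from_rotvec(Y*tilt).as_matrix()@M
    return Ro.from_matrix(M).as_quat()
def zw(x,y,z): # zone->world
    c,s=np.cos(YAW),np.sin(YAW); return np.array([ZC[0]+c*x-s*y,ZC[1]+s*x+c*y,z])
def wz(P):
    P=np.atleast_2d(P); c,s=np.cos(YAW),np.sin(YAW); d=P[:,:2]-ZC; return np.c_[c*d[:,0]+s*d[:,1],-s*d[:,0]+c*d[:,1]]
E
python3 - <<'E'
from h import *
np.set_printoptions(precision=3,suppress=True)
for p in [(-.13,-.01,.3),(-.15,-.01,.178),(-.13,-.01,.178),(-.06,-.01,.178),(-.13,-.01,.36)]:
    print(p,zw(*p),arm.ik(zw(*p),q()),arm.ik(zw(*p),q(tilt=.2)),arm.ik(zw(*p),q(tilt=-.2)))
for a in (0,np.pi/2,-np.pi/2):
    print(arm.ik([.727,.121,.158],q(a)), arm.ik([.61,.1,.158],q(a)))
E=ext("top")
im=cv2.imread("pics/top0.png");h=cv2.cvtColor(im,cv2.COLOR_BGR2HSV)
for n,l,u in(("purple",130,160),("yellow",22,35)):
    m=((h[...,0]>l)&(h[...,0]<u)&(h[...,1]>90)&(h[...,2]>110)).astype(np.uint8)
    for ct in cv2.findContours(m,0,1)[0]:
        if cv2.contourArea(ct)>40:
            P=plane(ct.reshape(-1,2),E,.12);print(n,ct.reshape(-1,2).mean(0),P[:,:2].min(0),P[:,:2].max(0))
E
```

```text
(-0.13, -0.01, 0.3) [0.431 0.068 0.3  ] [ 0.612  0.537 -1.215  1.989  0.593  1.034  0.403] [ 0.539  0.553 -1.064  1.895  0.373  1.14   0.609] [ 0.637  0.499 -1.288  2.091  0.821  0.935  0.186]
(-0.15, -0.01, 0.178) [0.412 0.074 0.178] [ 0.202  0.542 -0.617  2.192  0.583  0.572  0.437] [ 0.362  0.658 -0.82   2.085  0.483  0.804  0.528] [-0.17   0.45  -0.164  2.309  0.702  0.286  0.308]
(-0.13, -0.01, 0.178) [0.431 0.068 0.178] [ 0.188  0.551 -0.567  2.147  0.535  0.584  0.517] [ 0.353  0.668 -0.786  2.037  0.463  0.827  0.58 ] [-0.286  0.463  0.032  2.269  0.36   0.254  0.686]
(-0.06, -0.01, 0.178) [0.498 0.049 0.178] [ 0.273  0.638 -0.63   1.978  0.57   0.707  0.577] [ 0.36   0.733 -0.753  1.861  0.462  0.937  0.676] [-0.031  0.533 -0.217  2.103  0.559  0.392  0.572]
(-0.13, -0.01, 0.36) [0.431 0.068 0.36 ] [ 0.639  0.42  -1.188  1.892  0.433  1.123  0.572] [ 0.602  0.5   -1.15   1.801  0.322  1.284  0.639] [ 0.62   0.307 -1.129  1.992  0.525  0.93   0.517]
[ 0.151  1.007 -0.776  1.259  0.707  1.148  0.902] [ 0.214  0.839 -0.728  1.657  0.675  0.913  0.793]
[ 0.265  1.146 -1.153  1.254  1.024  1.346  2.307] [ 0.387  1.021 -1.152  1.652  1.007  1.173  2.113]
[ 0.001  0.925 -0.414  1.265  0.384  1.028 -0.463] [ 0.043  0.762 -0.409  1.663  0.393  0.799 -0.542]
purple [247.482 239.482] [ 0.333 -0.002] [0.369 0.069]
purple [193.536 195.821] [0.474 0.185] [0.51  0.257]
yellow [215.697 241.985] [0.303 0.117] [0.373 0.163]
```

Run:
```python
from h import *
np.set_printoptions(precision=3,suppress=True)
arm.move_gripper(0.0)
j=np.array(arm.read_joint_positions()); j[0]=-.14
arm.move_j(j)
print(arm.read_tool_pos(),arm.read_time())
for p in [(-.16,-.01,.33),(-.13,-.01,.178),(-.06,-.01,.178)]:
    print(arm.ik(zw(*p),q()))
arm.movep(zw(-.14,-.01,.33),q())
print(arm.read_joint_positions(),arm.read_tool_pos(),arm.read_time())
E=ext("wrist");im=snapshot("wrist");cv2.imwrite("pics/w1.png",im);np.savez("w1.npz",K=E[0],d=E[1],R=E[2],t=E[3])
```

```text
[0.646 0.072 0.304] 3.925
[ 0.034  0.227 -0.339  2.017  0.095  0.913  0.931]
[-0.018  0.506 -0.266  2.153  0.263  0.513  0.803]
[ 0.047  0.576 -0.278  1.985  0.262  0.614  0.883]
[ 0.051  0.256 -0.337  1.974  0.105  0.925  0.944] [0.423 0.071 0.33 ] 4.8583
```

View pics/w1.png

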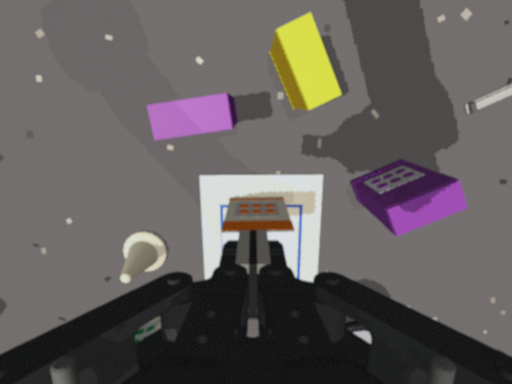

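Run:
```python
import cv2
a=cv2.imread("pics/w1.png")[165:285,190:340]; cv2.imwrite("pics/w1c.png",cv2.resize(a,None,fx=5,fy=5,interpolation=2))
```

```text
(no output)
```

View pics/w1c.png

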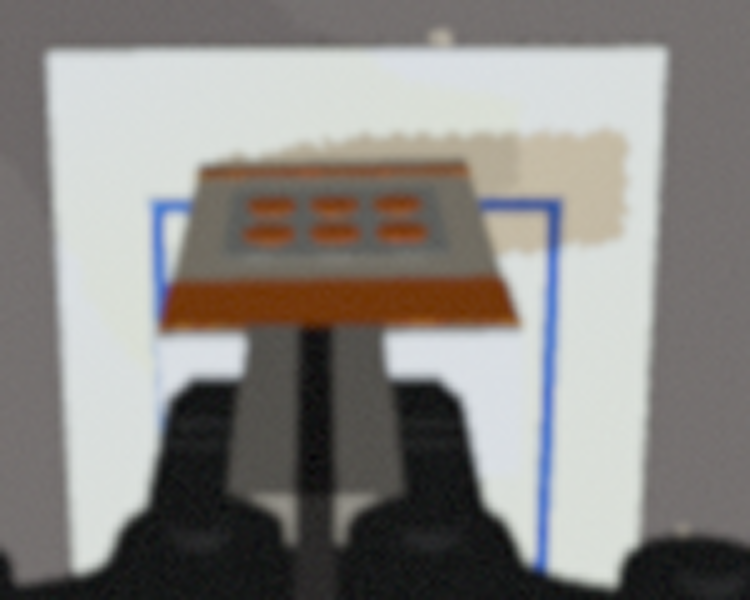

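Run:
```python
from h import *
np.set_printoptions(precision=4,suppress=True)
f=np.load("w1.npz");E=(f["K"],f["d"],f["R"],f["t"])
c=lambda L:[(x/5+190-.4,y/5+165-.4) for x,y in L]
ct=lambda L:[(x/5+170-.4,y/5+120-.4) for x,y in L]
O=plane(c([(151,198),(565,198)]),E,.004);print("outline near corners",wz(O))
B=plane(c([(200,164),(468,162)]),E,.004);print("carton bottom front",wz(B),B)
T=plane(c([(158,329),(520,329)]),E,.124);print("top front",wz(T),T)
Et=ext("top")
def tri(a,ea,b,eb):
    o1,d1=rays([a],ea);o2,d2=rays([b],eb);d1=d1[0];d2=d2[0]
    s=np.linalg.lstsq(np.c_[d1,-d2],o2-o1,rcond=None)[0]
    p1,p2=o1+s[0]*d1,o2+s[1]*d2
    return (p1+p2)/2,np.linalg.norm(p1-p2)
for a,b in zip(c([(158,329),(520,329)]),ct([(408,442),(308,410)])): print("tri",tri(a,E,b,Et))
for a,b in zip(c([(151,198),(565,198)]),ct([(429,435),(291,393)])): print("tri outline",tri(a,E,b,Et))
```

```text
outline near corners [[-0.0804 -0.0538]
 [-0.08    0.0561]]
carton bottom front [[-0.0897 -0.0406]
 [-0.0901  0.0301]] [[0.4611 0.0276 0.004 ]
 [0.4806 0.0956 0.004 ]]
top front [[-0.0926 -0.0402]
 [-0.0924  0.0284]] [[0.4584 0.0288 0.124 ]
 [0.4779 0.0946 0.124 ]]
tri (array([0.4582, 0.026 , 0.1202]), np.float64(0.005140835665148221))
tri (array([0.476 , 0.0931, 0.1277]), np.float64(0.002809746608671584))
tri outline (array([ 0.469 ,  0.0114, -0.0035]), np.float64(0.0014894566256490392))
tri outline (array([0.4969, 0.1154, 0.0056]), np.float64(0.0043872827189277335))
```

Run:
```python
from h import *
np.set_printoptions(precision=4,suppress=True)
Y=-.006
arm.line_to(zw(-.14,Y,.33),.15,ori=q())
arm.line_to(zw(-.14,Y,.178),.12)
print(arm.read_ft_force())
arm.line_to(zw(-.110,Y,.178),.04)
print(wz(arm.read_tool_pos()),arm.read_ft_force(),arm.read_time())
cv2.imwrite("pics/w2.png",snapshot("wrist"))
cv2.imwrite("pics/s2.png",cv2.resize(snapshot("scene")[130:300,180:400],None,fx=3.4,fy=3.4))
```

```text
[ 0.3846 -0.2066 -0.7299]
[[-0.1103 -0.006 ]] [ 0.4106 -0.0937  1.0667] 7.475
```

View pics/w2.png

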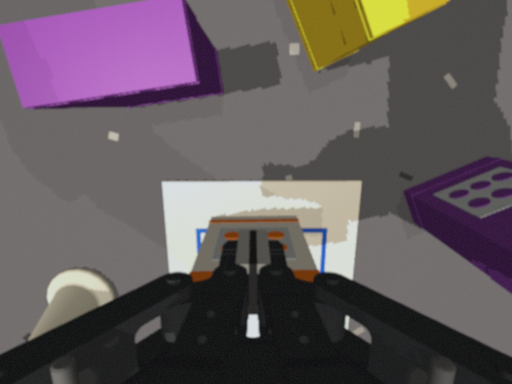

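View pics/s2.png

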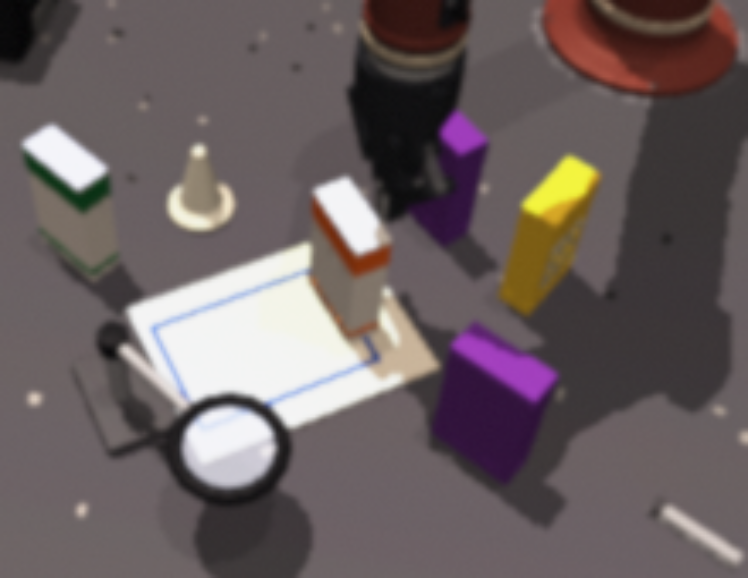

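Run:
```python
from h import *
np.set_printoptions(precision=4,suppress=True)
Y=-.006
arm.line_to(zw(-.088,Y,.178),.03)
print(wz(arm.read_tool_pos()),arm.read_ft_force(),arm.read_time())
cv2.imwrite("pics/s3.png",cv2.resize(snapshot("scene")[130:300,180:400],None,fx=3.4,fy=3.4))
```

```text
[[-0.0882 -0.006 ]] [ 0.494  -0.8965 -0.5017] 8.4583
```

View pics/s3.png

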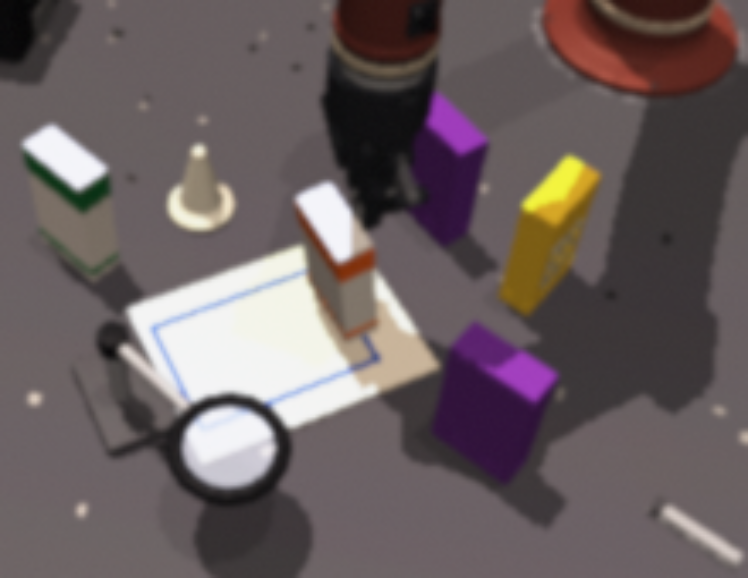

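The carton (335,260 in the crop) leans nicely, its foot in place. Continue.

Run:
```python
from h import *
np.set_printoptions(precision=4,suppress=True)
Y=-.006
arm.line_to(zw(-.070,Y,.178),.04)
arm.pause(.6)
print(wz(arm.read_tool_pos()),arm.read_ft_force(),arm.read_time())
cv2.imwrite("pics/s4.png",cv2.resize(snapshot("scene")[130:300,180:400],None,fx=3.4,fy=3.4))
```

```text
[[-0.07  -0.006]] [-0.5037 -1.2732 -1.034 ] 9.7083
```

View pics/s4.png

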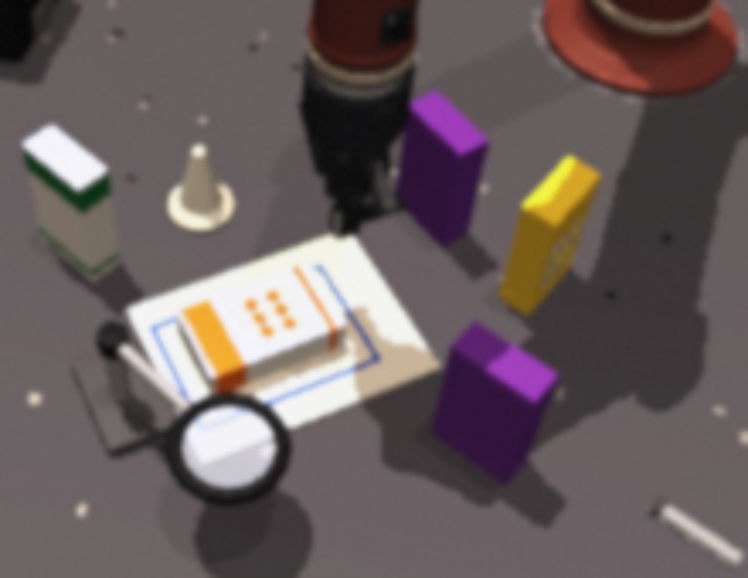

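Run:
```python
from h import *
arm.line_to(zw(-.10,-.006,.33),.2)
E=ext("wrist");im=snapshot("wrist");np.savez("w5.npz",K=E[0],d=E[1],R=E[2],t=E[3])
cv2.imwrite("pics/w5.png",im)
a=snapshot("top");cv2.imwrite("pics/t5raw.png",a)
cv2.imwrite("pics/t5.png",cv2.resize(a[120:240,170:330],None,fx=5,fy=5,interpolation=2))
```

```text
(no output)
```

View pics/t5.png

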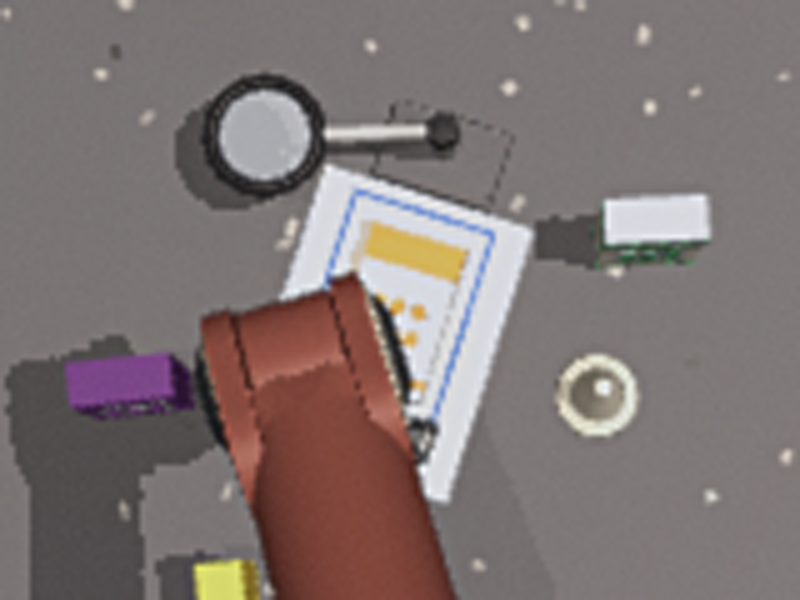

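View pics/w5.png

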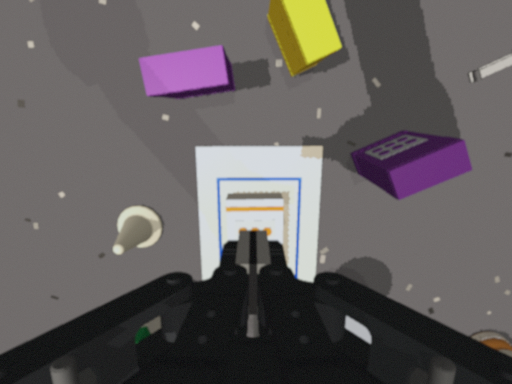

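Run:
```python
from h import *
np.set_printoptions(precision=4,suppress=True)
Et=ext("top");ct=lambda L:[(x/5+170-.4,y/5+120-.4) for x,y in L]
print("far band edge",wz(plane(ct([(371,221),(471,251)]),Et,.034)))
f=np.load("w5.npz");E=(f["K"],f["d"],f["R"],f["t"])
print("near edge",wz(plane([(226,198),(283,198)],E,.034)))
l=wz([[.6713,.1322]])[0];h=wz([[.6757,.0067]])[0];print(l,h,np.arctan2(l[1]-h[1],h[0]-l[0]))
F=lambda a,z=.145,r=.125:zw(.124-r*np.cos(a),r*np.sin(a),z)
for a in np.linspace(1.98,.4,9): print(a,F(a),arm.ik(F(a),q()))
```

```text
far band edge [[ 0.0549  0.033 ]
 [ 0.0563 -0.0424]]
near edge [[-0.061  -0.0395]
 [-0.0609  0.0297]]
[0.0827 0.1188] [ 0.1221 -0.0004] 1.2512622521774854
1.98 [0.7575 0.1027 0.145 ] [-0.0187  0.9708 -0.3266  1.1686  0.3103  1.0491  0.9202]
1.7825 [0.7371 0.1165 0.145 ] [-0.033   0.942  -0.3281  1.2403  0.3131  1.0084  0.8847]
1.585 [0.7144 0.1261 0.145 ] [-0.044   0.9103 -0.3272  1.3184  0.3142  0.9633  0.8536]
1.3875 [0.6902 0.131  0.145 ] [-0.0514  0.8769 -0.3237  1.3999  0.3136  0.9154  0.8285]
1.19 [0.6656 0.131  0.145 ] [-0.0545  0.8431 -0.3179  1.4822  0.3114  0.8663  0.8108]
0.9924999999999999 [0.6414 0.1262 0.145 ] [-0.0528  0.8099 -0.3101  1.5626  0.3078  0.8175  0.8019]
0.7949999999999999 [0.6186 0.1168 0.145 ] [-0.0454  0.7786 -0.3007  1.6386  0.3032  0.7707  0.8028]
0.5974999999999999 [0.5982 0.1031 0.145 ] [-0.0316  0.7502 -0.2903  1.7074  0.2978  0.7276  0.8142]
0.4 [0.5808 0.0856 0.145 ] [-0.0109  0.7258 -0.2795  1.7666  0.2918  0.6899  0.8362]
```

```bash
cat >> h.py <<'E'
F=lambda a,z=.145,r=.125:zw(.124-r*np.cos(a),r*np.sin(a),z)
def see(n):
    a=snapshot("scene");cv2.imwrite(f"pics/s{n}.png",cv2.resize(a[120:300,170:400],None,fx=3.3,fy=3.3))
    a=snapshot("top");cv2.imwrite(f"pics/t{n}.png",cv2.resize(a[120:240,170:330],None,fx=5,fy=5,interpolation=2))
E
python3 - <<'E'
from h import *
np.set_printoptions(precision=4,suppress=True)
arm.line_to(F(2.0,.28),.25)
arm.line_to(F(2.0),.12)
print(arm.read_ft_force())
for a in np.arange(1.9,1.19,-.1):
    arm.line_to(F(a),.06)
print(arm.read_ft_force(),arm.read_time())
see(6)
E
```

```text
[ 0.2569 -0.012   0.5185]
[ 0.4438 -0.4732  0.1951] 16.2917
```

View pics/s6.png

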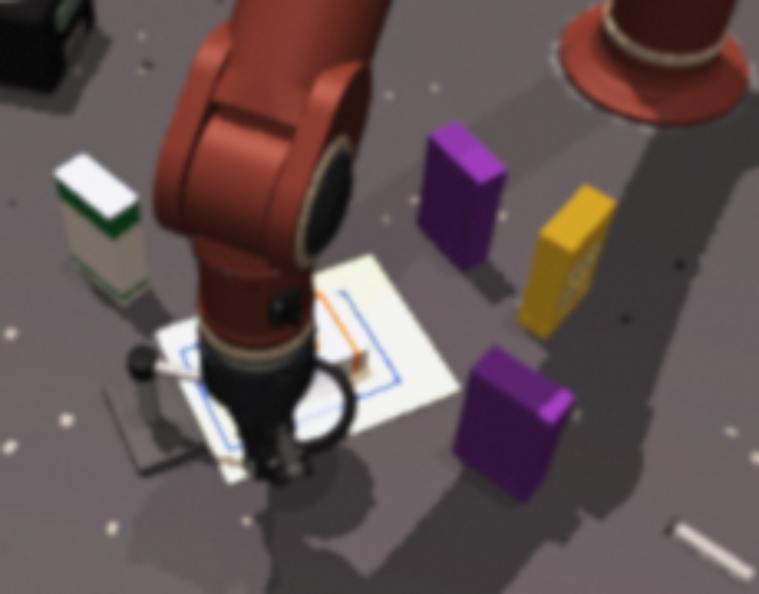

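View pics/t6.png

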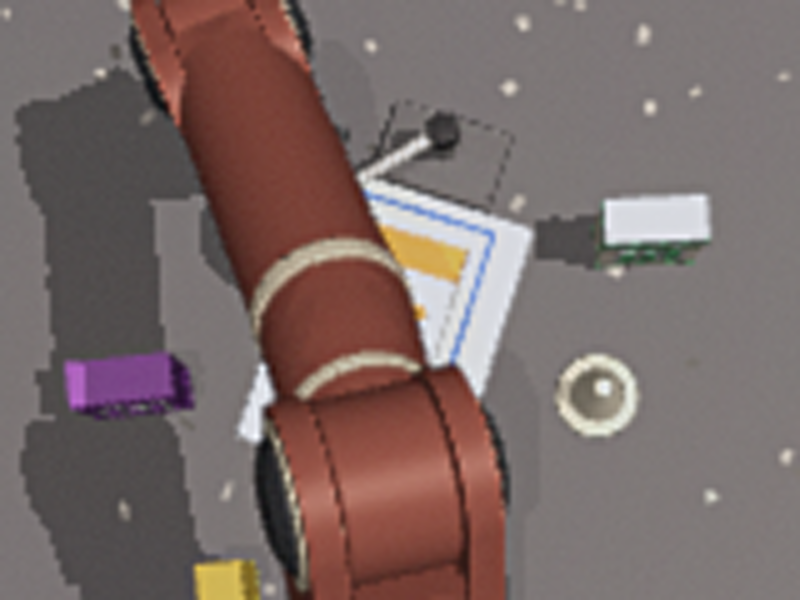

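Run:
```python
from h import *
np.set_printoptions(precision=4,suppress=True)
for a in np.arange(1.1,.49,-.1):
    arm.line_to(F(a),.05)
print(arm.read_ft_force(),arm.read_time())
arm.line_to(F(.75),.06)
arm.line_to(F(.75,.28),.15)
j=np.array(arm.read_joint_positions()); j[0]+=-.5  # swing left, clear of view
arm.move_j(j); print(arm.read_tool_pos())
see(7)
```

```text
[0.3261 0.7558 0.1289] 19.1917
[0.4853 0.3917 0.2786]
```

View pics/s7.png

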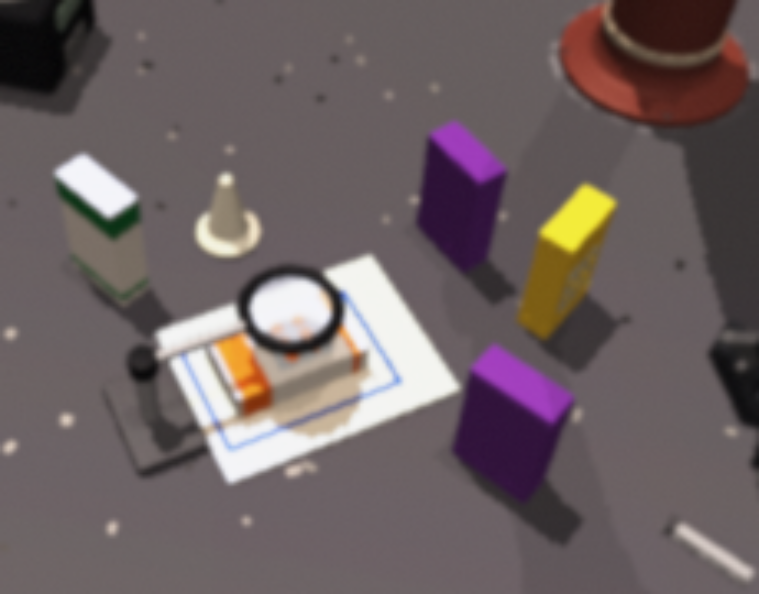

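View pics/t7.png

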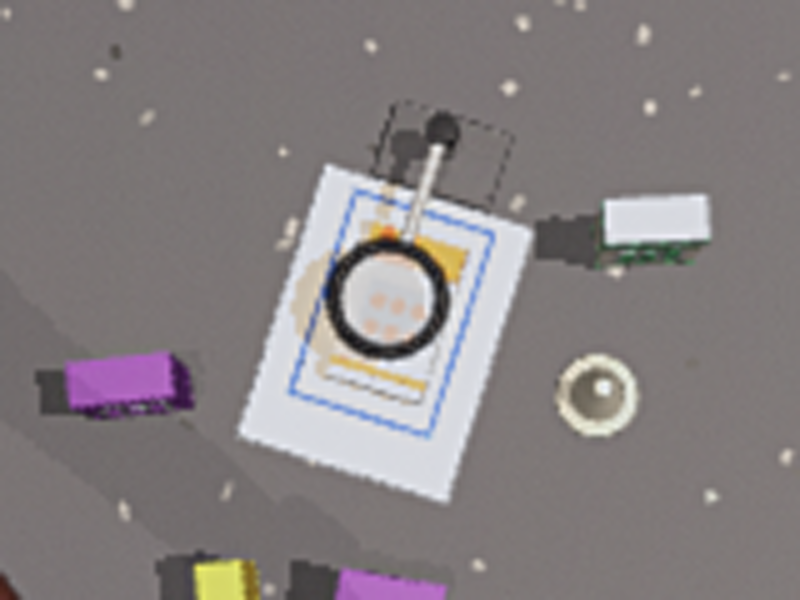

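Run:
```python
from h import *
np.set_printoptions(precision=4,suppress=True)
Et=ext("top");ct=lambda L:[(x/5+170-.4,y/5+120-.4) for x,y in L]
L=wz(plane(ct([(388,297)]),Et,.085));C=wz(plane(ct([(371,221),(471,251),(422,403),(320,372)]),Et,np.array([.034]*2+[.03]*2)))
print(L,C,C.mean(0),L-C.mean(0))
```

```text
[[0.0005 0.0006]] [[ 0.0549  0.033 ]
 [ 0.0563 -0.0424]
 [-0.0588 -0.0425]
 [-0.06    0.0341]] [-0.0019 -0.0045] [[0.0024 0.0051]]
```

Lens is about 6 mm from the carton centre (30 mm is allowed), and the carton's corners sit well inside the outline. Everything is still and the arm is clear, so I'm handing in.

Run:
```python
from h import *
arm.pause(.5); print(arm.read_ft_force(),arm.read_time())
from station import ticket
print(ticket.finish_job())
```

```text
[ 0.27785291 -0.61423724  0.15412074] 22.6833
the job is handed in; nothing more can be done
None
```

The carton is lying panel up inside the outline with the lens over its middle, and I handed the job in at about 22.7 s; no verdict is reported.

**What I did:** I shut the fingers and pushed the orange carton near its top along the outline's x, and it tipped over its far edge onto its back. Then I swept the magnifier ring round its arc with the fingertips and moved the arm clear to the left.

**Last checks (top view):**
- **Carton:** its corners in the outline's frame are at x from -0.060 to 0.056 m and y from -0.043 to 0.034 m. The limits are ±0.083 and ±0.058.
- **Lens:** it is about 6 mm from the carton's centre, with 30 mm allowed.
- **Bystanders:** in the last views the green carton, ring cone and dispenser look undisturbed. The clip and comb were not fully in those views, and the arm did not come near the work surface there.

**What disagreed:** the two-view heights differed by 4 to 8 mm, with the carton's top front edge at 0.120 and 0.128 m against 0.124 expected. The outline came out at -0.004 and +0.006 m against 0.004. I put this down to the short baseline and picking the points by eye. Carton and outline positions on the known planes agreed to about 5 mm.

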